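# Clamp the gel tray in the cam-locked caster

## Robot

A 7-joint arm with a two-finger parallel gripper is mounted at the origin on the work surface. World frame = base frame: x ahead of the robot, y to its left, z up, the work surface at z = 0. Lengths are in mm, angles in rad, forces in N, time in s.
With the tool pointing down it reaches from about 350 to 900 mm from the base axis. Payload 8.1 kg.
Tool frame: the origin (TCP) lies midway between the tips of the shut fingers; the grasp point (between the pads) lies 19 mm behind it; z points along the fingers, y is the line along which they close (so a half turn about z gives the same grasp; the last joint's range is limited). The gripper opens to 85 mm and grips with 20 to 120 N. Pads are 22 mm wide; open, the fingers measure 114 mm over their backs; the gripper's body (76 mm by 85 mm) begins 54 mm behind the grasp point. The pads swing forward as they close: fully open they stand 13 mm farther back than shut.
Start: joints at [1.034, 0.434, 0.025, 1.573, -0.012, 1.134, -0.075], TCP at [262.68, -567.133, 231.323] pointing down, gripper open.
Joint ranges: [-2.62, 2.62], [-0.44, 2.09], [-1.27, 1.32], [0.08, 2.57], [-1.32, 4.46], [0.12, 2], [-2.74, 2.74]. Speed limits (rad/s): [2.22, 2.22, 3.01, 3.01, 3.14, 3.14, 3.14].

## Interface

Orientations are given as a unit quaternion [w, x, y, z].
In Python, from plant import * gives the robot as it stands.
- The arm moves only by the shell command python3 -m jog 'ROWS'. ROWS is JSON, a list of rows, each an object of numbers: "fingers": the finger opening in mm, from 0 to 85.4; "dx", "dy", "dz": the shift along the tool's x, y, z in mm; "roll": the turn about the tool's z in units of 6 degrees (1.0 is 6 degrees). A call has 1 to 8 rows; each row shifts and turns the commanded pose from where the row before left it, along the tool's axes as they then stand; what a row does not reach is not made up. A row lasts 1/8 s, in which the tool goes at most 62.5 mm and 10.7 degrees, less where a joint would pass 70% of its speed; a pose out of reach is approached as far as the arm can. A call is refused whole if a number of a shift passes 62.5 or a number of a turn 1, either way. A call with a gripper value outside its range is refused whole. The fingers move at their own pace and stop on an object; the grip force is fixed at half the most. Time passes only in rows, so rows that do not move let the fingers close. It gives the time, the measured TCP pose, the force, the opening and the grip force at its end, in the units of the state.
- get_obs(): the state, without advancing time (a new reading comes with each control period).
- capture(name): name is "side" or "top"; returns a dict with "image" (420x560x3 uint8, red, green, blue), "z_map" (420x560 float32, mm along the optical axis (not along the pixel's ray), 0 where there is no reading), "fx", "fy", "cx", "cy" (pixels), "rvec" (rotation vector, rad) and "tvec" (3), from world to camera coordinates, as OpenCV has them. Camera axes: x right, y down, z forward; pixel columns grow to the right and rows downward; lengths in mm; the calibration is good to about 2 mm. A picture is of the moment at which its call begins.
- finish_job(): hands the job in; it is judged then, once.
The state is a dict: "time": time; "joint_pos": joint angles; "dq": joint speeds; "joint_efforts": joint torques, N m; "eef_pos": TCP position; "eef_rot": TCP orientation; "force": force on the tool from outside, world axes, zero at the start; "moment": the same for the moment, N m; "opening": opening from 0.0 (shut) to 1.0 (fully open); "finger_force": force on a finger pad.
Only numpy, scipy, OpenCV 4.12 (cv2) and the standard library are available. Lean on these libraries where they do the work, as an engineer would, in place of code of your own. Each camera call takes 0.05 s, during which the arm holds its last target. There are 200 camera calls.

## Task

Set the red-sided gel tray down flat in the purple caster, between the two gasketed end walls, and let go of it. Then turn the crank clockwise by its knob, gently, without shoving the caster about on its rubber feet, until the cam has pushed the sliding wall up and its follower rests on the flat dwell of the cam, so that the tray stays clamped at full spring force with nobody holding the crank. Leave the comb, the jar and the tip box where they are.

Things in the scene. Friction and masses are not known exactly. Their poses are not given: they have to be found in the camera images.
- tray: Loose gel casting tray, 64 mm wide (x) x 100 mm long (y) x 23 mm high, about 90 g: clear floor 5 mm thick, red side walls 5 mm thick along its length, ends open. Origin: centre of its underside, z up. Can be gripped across its 64 mm width by the outside of the red walls. Lies in the caster with its y along the caster's y; either end may point to the fixed wall
- caster: Gel caster: purple plate 130 (x) x 240 (y) mm, top at z = 12 mm, on rubber feet stuck to the bench that give 1 mm sideways per 7 N. Origin on the bench under its middle, z up. At its +y end a cream fixed wall with red gasket, face at y = 100 mm, top at z = 42 mm. Rails 4 mm high, inner faces at x = +-35 mm: the tray has 3 mm play each side. The crank is at the -y end
- seat (a point): Middle of the tray's place: on the deck, 12 mm above the bench, midway between the fixed wall and the opened sliding wall, axes as the caster's. The gap between the walls is 108 mm: 4 mm play at each end of the tray
- end_wall: Sliding end wall, cream with red gasket, 84 x 14 x 30 mm, top at z = 42 mm, origin under its middle, held open by a return spring. The cam pushes it along the caster's +y; it brings the tray up to the fixed wall (8 mm from open) and stops, while the cam goes on compressing the press springs behind it to 40 N: where the wall stands does not tell when the dwell is reached
- shaft (a point): Axis of the upright camshaft and crank, at the height of the knob's middle (79 mm above the bench). Hub below it: top at z = 60 mm. The crank hub is indexed on the camshaft by its users, so the crank angle of the dwell's middle differs from day to day, anywhere from 1.5 to 3.5 rad, and has to be felt at the knob. The dwell is 0.36 rad wide
- knob_mid (a point): Middle of the black crank knob: upright, freely spinning cylinder, 24 mm diameter, 40 mm tall (z = 58 to 98 mm), 50 mm from the shaft's axis. Can be gripped from above and led round without turning the tool. Crank arm below it: 16 mm wide, top at z = 58 mm
- crank (a joint): Crank angle, rad. 0: knob on the caster's +x side; grows clockwise from above, to -y, -x, +y; starts at 0 to 0.15, ends at 5. It turns loosely (1 N at the knob) until the cam meets the follower; from there the knob pushes back with 4 to 9 N (let go, it springs back). Up to the dwell this fades to about 1 N of friction and the crank stays put; past the dwell it is driven on and the clamp opens
- comb: Bystander: black gel comb lying flat, 72 x 29 x 5 mm, origin under its middle
- jar: Bystander: glass jar with blue cap, 64 mm diameter, 100 mm tall, origin under its middle
- tip_box: Bystander: blue pipette tip box with clear lid, 85 x 120 x 62 mm, origin under its middle

How it is judged (in metres and radians):
On the way:
1. the tray lies flat in its place between the end walls, let go (z of tray in the frame of seat between -0.003 and 0.003 m and x of tray in the frame of seat between -0.006 and 0.006 m and y of tray in the frame of seat between -0.008 and 0.008 m and angle between tray's own z axis and vertical below 0.05 rad and contact force between the fingers and tray below 0.3 N), for 0.2 s.
At the end, for the whole second after the job is handed in: The tray lies flat on the deck between the rails (6 mm across, 3 mm in height, tilt under 0.05 rad), pushed up to the fixed wall (2 to 7 mm from mid-place), the sliding wall presses on it with over 30 N (about 40 N on the dwell), and the released crank stays still (under 0.1 rad/s) (contact force between end_wall and tray above 30 N and z of tray in the frame of seat between -0.003 and 0.003 m and x of tray in the frame of seat between -0.006 and 0.006 m and y of tray in the frame of seat between 0.002 and 0.007 m and angle between tray's own z axis and vertical below 0.05 rad and velocity of joint crank between -0.1 and 0.1 rad/s); the robot touches nothing.
It fails at once if the caster is shoved more than 4 mm aside on its rubber feet (about 28 N) (distance of caster from where it was at the start of the episode above 0.004 m).
It fails at once if the comb, the jar or the tip box is shifted by more than 25 mm (distance of any of comb, jar, tip_box from where it was at the start of the episode above 0.025 m).
It also fails if it takes over 72 s, if anything falls off the work surface, if the arm or the gripper's body presses on something with over 40 N, if the wrist force passes 120 N, or if a joint passes its speed limit or range.

## Working session

There is one attempt and no reset: what is moved stays moved. The work goes in short steps, Python scripts to look and compute and a shell command to move; the robot and the scene stay as the last step left them, time stands still between calls to the robot, and variables do not carry over. Pictures are saved under pics/ and viewed, at most 10 in all, crops included, and the job is handed in when it is done.

```bash
mkdir -p pics; ls; python3 - <<'E'
from plant import *
import cv2,numpy as np
o=get_obs();print({k:np.round(v,3).tolist() for k,v in o.items()})
for n in("side","top"):
    c=capture(n);cv2.imwrite(f"pics/{n}0.png",cv2.cvtColor(c["image"],cv2.COLOR_RGB2BGR));np.save(f"pics/{n}0.npy",c,allow_pickle=True)
    print(n,c["fx"],c["cx"],c["cy"],c["rvec"],c["tvec"])
E
```

```text
pics
{'time': 0.0, 'joint_pos': [1.034, 0.435, 0.025, 1.574, -0.012, 1.134, -0.075], 'dq': [-0.0, 0.001, -0.001, 0.002, 0.001, -0.0, -0.0], 'joint_efforts': [0.001, -67.046, 1.025, -31.621, 0.015, 0.012, 0.0], 'eef_pos': [262.426, -566.69, 230.527], 'eef_rot': [-0.001, 0.977, 0.215, -0.0], 'force': [0.341, -0.107, 0.186], 'moment': [0.014, 0.005, -0.022], 'finger_force': 0.0, 'opening': 1.001}
side 452.38382574133493 270.46397108400504 209.69567439587243 [ 0.86962488 -2.49647283  1.09757069] [ 394.87622836  281.76878066 1015.94022279]
top 396.77922234306703 285.3331109694129 209.3165527184185 [ 2.12084324 -2.13426936  0.20615167] [-39.19539121 510.38179813 876.25490372]
```

View pics/side0.png

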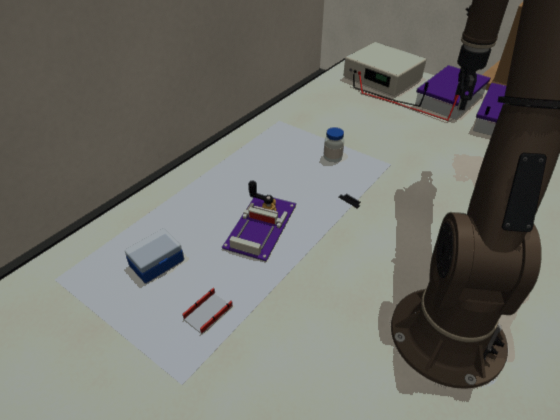

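View pics/top0.png

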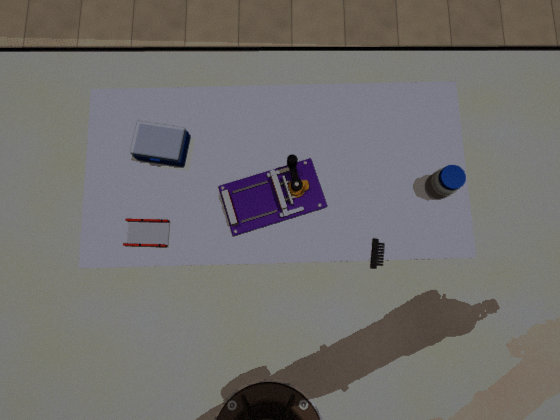

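The side view shows the tray at about (208,310), the caster at (262,225) and the knob at (253,187). In the top view they are at (147,232), (273,197) and (292,161), with the shaft at (297,186). Next I measure them.

```bash
cat > h.py <<'E'
import numpy as np,cv2
def load(n): return np.load(n,allow_pickle=True).item()
def K(c): return np.array([[c["fx"],0,c["cx"]],[0,c["fy"],c["cy"]],[0,0,1.]])
def ray(c,uv):
    R=cv2.Rodrigues(np.array(c["rvec"]))[0];o=-R.T@np.array(c["tvec"])
    uv=np.atleast_2d(np.array(uv,float));d=(np.c_[uv,np.ones(len(uv))]@np.linalg.inv(K(c)).T)@R
    return o,d
def plane(c,uv,z):
    o,d=ray(c,uv);return o+d*((z-o[2])/d[:,2])[:,None]
def cloud(c,m):
    v,u=np.nonzero(m&(c["z_map"]>0));o,d=ray(c,np.c_[u,v]);return o+d*c["z_map"][v,u][:,None]
def tri(c1,p1,c2,p2):
    P=[K(c)@np.c_[cv2.Rodrigues(np.array(c["rvec"]))[0],np.array(c["tvec"])] for c in(c1,c2)]
    X=cv2.triangulatePoints(P[0],P[1],np.array(p1,float).reshape(2,1),np.array(p2,float).reshape(2,1)).ravel();return X[:3]/X[3]
def masks(c):
    h=cv2.cvtColor(c["image"],cv2.COLOR_RGB2HSV).astype(int);H,S,V=h[...,0],h[...,1],h[...,2]
    return dict(red=((H<8)|(H>172))&(S>150)&(V>60),purple=(H>125)&(H<150)&(S>120),black=(V<45),cream=(H>15)&(H<35)&(S>25)&(V>150),orange=(H>10)&(H<28)&(S>150)&(V>80))
E
python3 - <<'E'
from h import *
for n,box in(("top",dict(tray=(110,205,185,260),cas=(205,140,340,245))),("side",dict(tray=(175,280,240,340),cas=(215,170,305,265)))):
    c=load(f"pics/{n}0.npy");M=masks(c)
    for k,(a,b,e,f) in box.items():
        w=np.zeros(c["z_map"].shape,bool);w[b:f,a:e]=1
        for col in(["red"] if k=="tray" else ["red","purple","black","orange"]):
            m=M[col]&w;nl,lab,st,ce=cv2.connectedComponentsWithStats(m.astype(np.uint8))
            for i in range(1,nl):
                if st[i,4]<15: continue
                P=cloud(c,lab==i);r=cv2.minAreaRect(np.argwhere(lab==i)[:,::-1].astype(np.float32))
                print(n,k,col,st[i,4],"uv",ce[i].round(1),"med",np.median(P,0).round(1),"z5/95",np.percentile(P[:,2],[5,95]).round(1),"box",cv2.boxPoints(r).round(1).tolist())
    for k,(a,b,e,f) in box.items():
        im=cv2.resize(c["image"][b:f,a:e],None,fx=5,fy=5,interpolation=cv2.INTER_CUBIC);cv2.imwrite(f"pics/{n}_{k}.png",im[...,::-1])
E
cd pics; python3 -c "
import cv2,numpy as np
a=cv2.imread('top_cas.png');b=cv2.imread('side_cas.png');print(a.shape,b.shape)"
```

```text
top tray red 29 uv [133.2 219.5] med [493.  319.   23.3] z5/95 [20.6 25.5] box [[126.0, 219.0], [140.0, 219.0], [140.0, 220.0], [126.0, 220.0]]
top tray red 30 uv [151.  219.9] med [490.7 279.8  23.6] z5/95 [20.9 26.5] box [[142.89999389648438, 220.0], [143.0, 218.5], [160.0, 219.8000030517578], [159.89999389648438, 221.3000030517578]]
top tray red 30 uv [131.  244.5] med [433.8 320.7  23.2] z5/95 [20.7 24.8] box [[123.0, 244.0], [138.0, 244.0], [138.0, 245.0], [123.0, 245.0]]
top tray red 35 uv [149.3 244.5] med [431.6 276.4  23.6] z5/95 [21.3 25.2] box [[141.0, 245.0], [141.0, 244.0], [158.0, 244.0], [158.0, 245.0]]
top cas purple 3258 uv [271.3 198.6] med [541.8   6.7  12.2] z5/95 [ 9.4 15.1] box [[217.39999389648438, 185.89999389648438], [311.5, 157.0], [326.79998779296875, 206.5], [232.6999969482422, 235.39999389648438]]
top cas purple 88 uv [285.1 176.2] med [599.4 -44.9  12.5] z5/95 [10.  17.3] box [[278.0, 171.0], [291.0, 171.0], [291.0, 181.0], [278.0, 181.0]]
top cas purple 43 uv [283.9 190.7] med [562.8 -39.8  11.7] z5/95 [ 9.3 15.1] box [[280.5, 185.5], [283.5, 184.5], [2
[... 2004 characters left out ...]
4.5, 199.60000610351562], [261.70001220703125, 207.10000610351562]]
side cas purple 1291 uv [261.1 230.4] med [533.7  18.6  13.8] z5/95 [10.8 16.6] box [[222.39999389648438, 247.10000610351562], [256.3999938964844, 183.5], [295.29998779296875, 204.1999969482422], [261.3999938964844, 267.8999938964844]]
side cas black 175 uv [257.8 193.3] med [606.  -54.6  62.5] z5/95 [52.8 99.7] box [[243.89999389648438, 188.8000030517578], [251.6999969482422, 180.0], [273.5, 199.1999969482422], [265.70001220703125, 208.10000610351562]]
side cas orange 21 uv [272.5 205.2] med [556.5 -72.5  34.4] z5/95 [28.8 35.7] box [[271.0, 201.0], [274.0, 201.0], [274.0, 208.0], [271.0, 208.0]]
(525, 675, 3) (475, 450, 3)
```

View pics/top_cas.png

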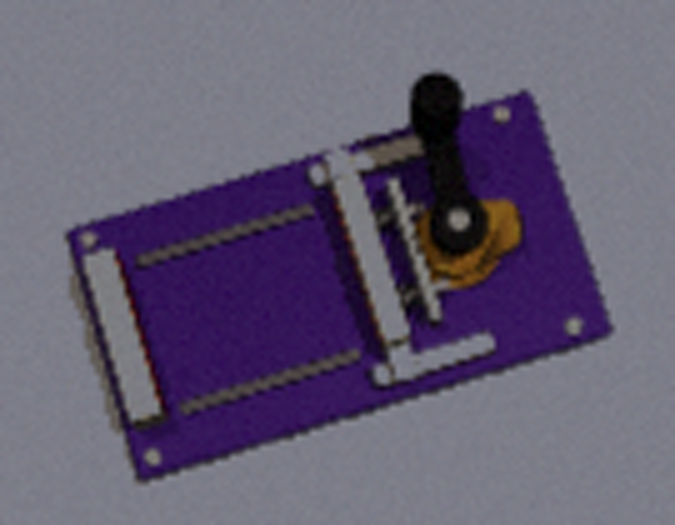

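View pics/side_cas.png

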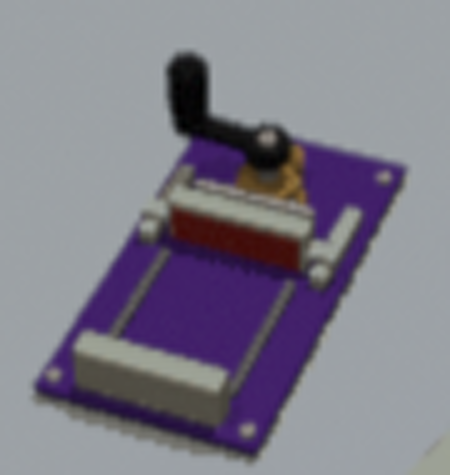

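The crops confirm the geometry: the plate corners are clear, and the knob top is at about (435,100) in the top crop with the hub at (458,220). The sliding wall is open and the rails are visible.

```bash
cat > fit.py <<'E'
from h import *
def rect(P):
    r=cv2.minAreaRect(P[:,:2].astype(np.float32));b=cv2.boxPoints(r);e=[b[1]-b[0],b[2]-b[1]]
    L=max(e,key=np.linalg.norm);return np.array(r[0]),sorted(r[1]),np.degrees(np.arctan2(L[1],L[0]))
if __name__=="__main__":
    C={n:load(f"pics/{n}0.npy") for n in("top","side")}
    t=C["top"];off=np.array([205,140]);q=(np.array([[68,230],[527,92],[611,330],[141,480]])-2)/5+off
    s=C["side"];qs=(np.array([[38,385],[190,138],[405,168],[258,458]])-2)/5+[215,170]
    for n,c,p in(("top",t,q),("side",s,qs)):
        W=plane(c,p,12);print(n,"corners",W[:,:2].round(1).tolist(),"centre",W.mean(0).round(1))
        for i,j in((0,1),(3,2),(0,3),(1,2)):
            d=W[i]-W[j];print(np.linalg.norm(d).round(1),np.degrees(np.arctan2(d[1],d[0])).round(2))
    for a,b in((0,0),(2,2),(3,3)): print("tri",tri(t,q[a],s,qs[b]).round(1))
    for n,c,(a,b,e,f) in(("top",t,(110,205,185,260)),("side",s,(175,280,240,340))):
        m=masks(c)["red"];w=np.zeros_like(m);w[b:f,a:e]=1;v,u=np.nonzero(m&w);print(n,"tray",rect(plane(c,np.c_[u,v],23)))
        P=cloud(c,m&w);P=P[P[:,2]>18];print("  cloud",rect(P))
    k=(np.array([435,97])-2)/5+off;h=(np.array([458,220])-2)/5+off
    ks=(np.array([187,68])-2)/5+[215,170];hs=(np.array([267,137])-2)/5+[215,170]
    print("knob top",plane(t,k,98),plane(s,ks,98),tri(t,k,s,ks),"hub",plane(t,h,60),plane(s,hs,60),tri(t,h,s,hs))
E
python3 fit.py
```

```text
top corners [[576.7, 121.0], [646.0, -104.8], [525.4, -143.4], [453.7, 83.2]] centre [550.5 -11.   12. ]
236.2 107.06
237.6 107.57
128.7 17.07
126.6 17.73
side corners [[574.9, 120.1], [642.0, -84.1], [524.2, -141.4], [449.9, 87.5]] centre [547.7  -4.5  12. ]
214.9 108.18
240.7 107.98
129.2 14.62
131.0 25.97
tri [575.7 120.4  12.1]
tri [ 525.9 -143.7    9.5]
tri [453.8  83.6   5.9]
top tray (array([461.83447266, 288.61425781]), [63.281028747558594, 98.50025177001953], np.float32(88.04642))
  cloud (array([461.97860718, 288.44458008]), [63.72295379638672, 99.14066314697266], np.float32(87.82421))
side tray (array([458.39038086, 292.97601318]), [67.93167114257812, 98.33173370361328], np.float32(88.03841))
  cloud (array([460.75558472, 291.86459351]), [63.43621826171875, 94.28558349609375], np.float32(88.11136))
knob top [[615.94463188 -56.91965217  98.        ]] [[614.91485649 -54.77593115  98.        ]] [616.78212574 -56.93409129  95.66971811] hub [[568.50952854 -68.00767942  60.        ]] [[570.39985943 -70.20186231  60.        ]] [568.06949128 -67.75545379  62.81456821]
```

```bash
cat > go.py <<'E'
import sys,numpy as np
from plant import get_obs
from scipy.spatial.transform import Rotation as Rn
def to(x,y,z,yaw=None):
    o=get_obs();q=o["eef_rot"];R=Rn.from_quat([q[1],q[2],q[3],q[0]]).as_matrix();p=np.array(o["eef_pos"])
    a=np.degrees(np.arctan2(R[1,0],R[0,0]));d=R.T@(np.array([x,y,z])-p)
    print("t",round(o["time"],2),"p",p.round(1),"yaw",a.round(2),"shift",d.round(1),"n",round(np.linalg.norm(d)/62.5,1),"roll",None if yaw is None else round(-(((yaw-a)+180)%360-180)/6,2),"F",np.round(o["force"],1),"op",round(o["opening"]*85.4,1),"ff",round(o["finger_force"],1))
if __name__=="__main__": to(*map(float,sys.argv[1:]))
E
python3 -m jog '[{"dx":41.4,"dy":-24.5},{"dx":41.4,"dy":-24.5},{"dx":41.4,"dy":-24.5},{"dx":41.4,"dy":-24.5},{"dx":41.4,"dy":-24.5},{"dx":41.4,"dy":-24.5},{"dx":41.4,"dy":-24.5},{"dx":41.4,"dy":-24.5}]'
python3 -m jog '[{"dx":21,"dy":-49.7},{"dx":21,"dy":-49.7},{"dx":21,"dy":-49.7},{"dx":21,"dy":-49.7},{"dx":21,"dy":-49.7},{"dx":21,"dy":-49.7},{"dx":21,"dy":-49.7},{"dx":21,"dy":-49.7}]'
python3 -m jog '[{"dx":21,"dy":-49.7,"roll":-1},{"roll":-1},{"roll":-1},{"roll":-1},{"roll":-1},{"roll":-1},{"roll":-1},{"roll":-1}]'
python3 -m jog '[{"roll":-1},{"roll":-1},{"roll":-0.5},{}]'
python3 go.py 461.9 289 60 88
```

```text
t 0.1 p [ 262.5 -566.7  230.6] yaw 24.85 shift [ 540.6 -692.4  171.5] n 14.3 roll -10.52 F [-0.2 -0.5  0.2] op 85.2 ff 0.0invalid input at $[0]: expected keys fingers, dx, dy, dz, roll
invalid input at $[0]: expected keys fingers, dx, dy, dz, roll
invalid input at $[0]: expected keys fingers, dx, dy, dz, roll
invalid input at $[0]: expected keys fingers, dx, dy, dz, roll
```

```bash

python3 -m jog '[{"fingers":85,"dx":41.4,"dy":-24.5,"dz":0,"roll":0},{"fingers":85,"dx":41.4,"dy":-24.5,"dz":0,"roll":0},{"fingers":85,"dx":41.4,"dy":-24.5,"dz":0,"roll":0},{"fingers":85,"dx":41.4,"dy":-24.5,"dz":0,"roll":0},{"fingers":85,"dx":41.4,"dy":-24.5,"dz":0,"roll":0},{"fingers":85,"dx":41.4,"dy":-24.5,"dz":0,"roll":0},{"fingers":85,"dx":41.4,"dy":-24.5,"dz":0,"roll":0},{"fingers":85,"dx":41.4,"dy":-24.5,"dz":0,"roll":0}]'
python3 -m jog '[{"fingers":85,"dx":21,"dy":-49.7,"dz":0,"roll":0},{"fingers":85,"dx":21,"dy":-49.7,"dz":0,"roll":0},{"fingers":85,"dx":21,"dy":-49.7,"dz":0,"roll":0},{"fingers":85,"dx":21,"dy":-49.7,"dz":0,"roll":0},{"fingers":85,"dx":21,"dy":-49.7,"dz":0,"roll":0},{"fingers":85,"dx":21,"dy":-49.7,"dz":0,"roll":0},{"fingers":85,"dx":21,"dy":-49.7,"dz":0,"roll":0},{"fingers":85,"dx":21,"dy":-49.7,"dz":0,"roll":0}]'
python3 -m jog '[{"fingers":85,"dx":21,"dy":-49.7,"dz":0,"roll":-1},{"fingers":85,"dx":0,"dy":0,"dz":0,"roll":-1},{"fingers":85,"dx":0,"dy":0,"dz":0,"roll":-1},{"fingers":85,"dx":0,"dy":0,"dz":0,"roll":-1},{"fingers":85,"dx":0,"dy":0,"dz":0,"roll":-1},{"fingers":85,"dx":0,"dy":0,"dz":0,"roll":-1},{"fingers":85,"dx":0,"dy":0,"dz":0,"roll":-1},{"fingers":85,"dx":0,"dy":0,"dz":0,"roll":-1}]'
python3 -m jog '[{"fingers":85,"dx":0,"dy":0,"dz":0,"roll":-1},{"fingers":85,"dx":0,"dy":0,"dz":0,"roll":-1},{"fingers":85,"dx":0,"dy":0,"dz":0,"roll":-0.5},{"fingers":85,"dx":0,"dy":0,"dz":0,"roll":0}]'
python3 go.py 461.9 289 60 88
```

```text
time: 1.1
eef_pos: [481.4, -248.7, 231.1]
eef_rot: [-0.0, 0.977, 0.215, -0.0]
force: [0.4, -1.1, -0.6]
opening: 0.993
finger_force: 0.0
time: 2.1
eef_pos: [465.8, 182.8, 231.1]
eef_rot: [0.0, 0.977, 0.215, -0.0]
force: [0.1, -0.2, -0.3]
opening: 0.995
finger_force: 0.0
time: 3.1
eef_pos: [464.2, 235.0, 230.9]
eef_rot: [-0.0, 0.804, 0.595, -0.0]
force: [-0.5, -0.4, -0.1]
opening: 0.994
finger_force: 0.0
time: 3.6
eef_pos: [464.2, 235.0, 231.0]
eef_rot: [-0.0, 0.72, 0.694, -0.0]
force: [0.0, -0.6, -0.6]
opening: 0.999
finger_force: 0.0
t 3.6 p [464.2 235.  231. ] yaw 87.82 shift [ 54.   -4.3 171. ] n 2.9 roll -0.03 F [ 0.  -0.6 -0.6] op 85.3 ff 0.0
```

```bash

python3 -m jog '[{"fingers":85,"dx":54,"dy":-4.3,"dz":0,"roll":0},{"fingers":85,"dx":0,"dy":0,"dz":57,"roll":0},{"fingers":85,"dx":0,"dy":0,"dz":57,"roll":0},{"fingers":85,"dx":0,"dy":0,"dz":57,"roll":0},{"fingers":85,"dx":0,"dy":0,"dz":20,"roll":0},{"fingers":85,"dx":0,"dy":0,"dz":20,"roll":0},{"fingers":85,"dx":0,"dy":0,"dz":17,"roll":0},{"fingers":85,"dx":0,"dy":0,"dz":0,"roll":0}]'
python3 - <<'E'
from plant import *
import cv2,numpy as np
o=[]
for n,b in(("side",(160,230,270,350)),("top",(90,180,210,280))):
    c=capture(n);a=c["image"][b[1]:b[3],b[0]:b[2]];o.append(cv2.resize(a,(390,390)))
cv2.imwrite("pics/g1.png",np.hstack(o)[...,::-1])
E
```

```text
time: 4.6
eef_pos: [461.4, 288.8, 2.3]
eef_rot: [-0.0, 0.72, 0.694, -0.001]
force: [0.2, 0.4, 0.8]
opening: 0.996
finger_force: 0.0
```

View pics/g1.png

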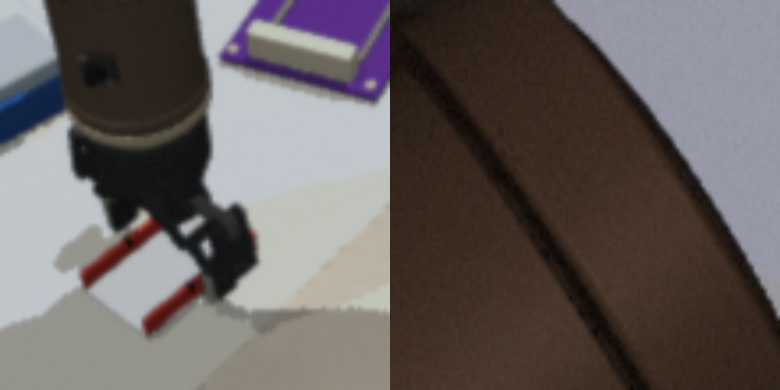

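In the left half (side view) the fingers straddle the red walls at about (120,215) and (230,255). In the right half (top view) the arm hides the tray. I close the fingers and lift.

```bash

python3 -m jog '[{"fingers":50,"dx":0,"dy":0,"dz":0,"roll":0},{"fingers":50,"dx":0,"dy":0,"dz":0,"roll":0},{"fingers":50,"dx":0,"dy":0,"dz":0,"roll":0},{"fingers":50,"dx":0,"dy":0,"dz":0,"roll":0},{"fingers":50,"dx":0,"dy":0,"dz":0,"roll":0},{"fingers":50,"dx":0,"dy":0,"dz":0,"roll":0}]'
python3 -m jog '[{"fingers":50,"dx":0,"dy":0,"dz":-20,"roll":0},{"fingers":50,"dx":0,"dy":0,"dz":-40,"roll":0},{"fingers":50,"dx":0,"dy":0,"dz":-40,"roll":0},{"fingers":50,"dx":0,"dy":0,"dz":0,"roll":0}]'
python3 - <<'E'
from plant import *
from go import *
import cv2,numpy as np
from h import *
c=capture("side");cv2.imwrite("pics/g2.png",cv2.resize(c["image"][160:340,120:320],None,fx=3,fy=3)[...,::-1])
a=np.radians(17.3);s=np.array([550.5,-11])+46*np.array([-np.sin(a),np.cos(a)])
print("seat",s);to(s[0],s[1],100,107.3)
E
```

```text
time: 5.45
eef_pos: [462.6, 289.7, 4.5]
eef_rot: [0.0, 0.72, 0.694, 0.001]
force: [0.3, -1.0, 7.2]
opening: 0.73
finger_force: 65.4
time: 5.95
eef_pos: [463.8, 290.8, 106.7]
eef_rot: [0.001, 0.72, 0.694, 0.003]
force: [-0.4, 0.7, -1.4]
opening: 0.731
finger_force: 66.4
seat [536.82075579  32.91899678]
t 6.0 p [463.  289.7 104.8] yaw 87.82 shift [-253.8   83.5    4.7] n 4.3 roll -3.25 F [ 0.6 -0.3 -0.3] op 62.8 ff 66.4
```

View pics/g2.png

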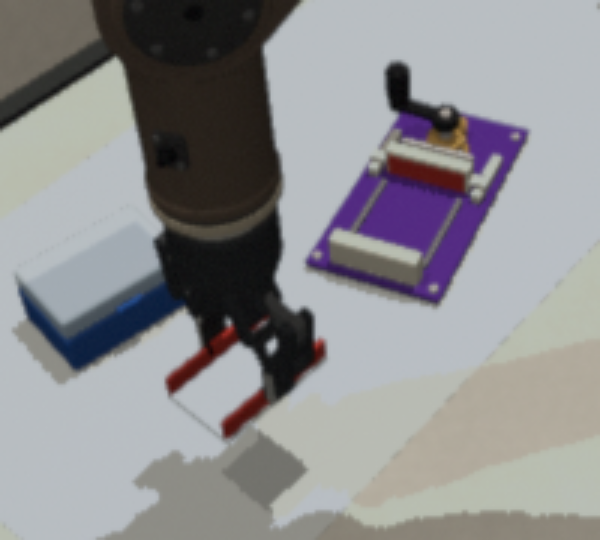

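The tray is lifted level, with red walls at (200,360) and (275,395). The near fingertip is at about (280,398). Next I measure the tray and fingertips in the hand.

```bash

cat > hand.py <<'E'
from plant import *
from h import *
from fit import rect
def look(n,box,tag=None):
    c=capture(n);o=get_obs();p=np.array(o["eef_pos"])
    a,b,e,f=box;w=np.zeros(c["z_map"].shape,bool);w[b:f,a:e]=1;M=masks(c)
    P=cloud(c,M["red"]&w);P=P[P[:,2]>p[2]-30]
    print(n,"TCP",p.round(1),"red z pct",np.percentile(P[:,2],[1,5,25,50,75,95,99]).round(1));top=P[P[:,2]>np.percentile(P[:,2],97)-6]
    print("rect",rect(top),"all",rect(P))
    B=cloud(c,M["black"]&w);B=B[np.linalg.norm(B[:,:2]-p[:2],axis=1)<70];print("black z pct",np.percentile(B[:,2],[0.5,1,2,5,10]).round(1),len(B))
    return c
if __name__=="__main__":
    look("side",(165,255,240,310))
    look("top",(90,170,230,290))
E
python3 hand.py
```

```text
side TCP [462.3 289.  103.6] red z pct [110.5 112.2 115.7 120.1 123.7 125.4 129.4]
rect (array([448.97189331, 300.85379028]), [82.3404312133789, 110.4642333984375], np.float32(27.614414)) all (array([448.89593506, 300.9017334 ]), [82.96839904785156, 110.44863891601562], np.float32(27.29415))
black z pct [118.3 124.5 126.1 133.  143.6] 791
top TCP [461.8 288.7 102.8] red z pct [119.3 120.1 121.  122.3 123.4 124.7 125.1]
rect (array([460.64782715, 265.47036743]), [52.6619758605957, 63.51146697998047], np.float32(-2.2544832)) all (array([460.64782715, 265.47036743]), [52.6619758605957, 63.51146697998047], np.float32(-2.2544832))
black z pct [117.7 119.9 121.5 129.3 155. ] 458
```

```bash

python3 -m jog '[{"fingers":50,"dx":-50,"dy":16.7,"dz":0,"roll":0},{"fingers":50,"dx":-51,"dy":16.7,"dz":0,"roll":0},{"fingers":50,"dx":-51,"dy":16.7,"dz":0,"roll":0},{"fingers":50,"dx":-51,"dy":16.7,"dz":0,"roll":0},{"fingers":50,"dx":-50,"dy":16.7,"dz":0,"roll":-1},{"fingers":50,"dx":0,"dy":0,"dz":0,"roll":-1},{"fingers":50,"dx":0,"dy":0,"dz":0,"roll":-1},{"fingers":50,"dx":0,"dy":0,"dz":0,"roll":-0.25}]'
python3 -m jog '[{"fingers":50,"dx":0,"dy":0,"dz":0,"roll":0},{"fingers":50,"dx":0,"dy":0,"dz":0,"roll":0}]'
python3 go.py 537.2 33.2 55 107.3
python3 - <<'E'
from hand import *
c=look("top",(180,120,340,260));cv2.imwrite("pics/x.png",c["image"][...,::-1])
M=masks(c);w=np.zeros_like(M["red"]);w[120:260,180:340]=1
E
```

```text
time: 7.1
eef_pos: [535.2, 33.1, 102.0]
eef_rot: [-0.001, 0.592, 0.806, -0.001]
force: [0.5, 0.7, -0.9]
opening: 0.73
finger_force: 66.3
time: 7.35
eef_pos: [535.8, 33.6, 103.0]
eef_rot: [-0.0, 0.593, 0.805, -0.0]
force: [0.0, -0.5, -0.9]
opening: 0.729
finger_force: 66.3
t 7.35 p [535.8  33.6 103. ] yaw 107.3 shift [-0.7  1.2 48. ] n 0.8 roll -0.0 F [ 0.  -0.5 -0.9] op 62.3 ff 66.3
top TCP [535.9  33.6 103.2] red z pct [120.9 121.  121.6 122.3 123.  123.6 123.7]
rect (array([492.00396729,  69.858078  ]), [0.0, 2.7236359119415283], np.float32(-171.57088)) all (array([492.00396729,  69.858078  ]), [0.0, 2.7236359119415283], np.float32(-171.57088))
black z pct [ 11.6  14.3  29.3 478.4 487.7] 335
```

```bash

python3 -m jog '[{"fingers":50,"dx":-0.7,"dy":1.2,"dz":30,"roll":0},{"fingers":50,"dx":0,"dy":0,"dz":23,"roll":0},{"fingers":50,"dx":0,"dy":0,"dz":0,"roll":0},{"fingers":50,"dx":0,"dy":0,"dz":0,"roll":0}]'
python3 - <<'E'
from plant import *
import cv2,numpy as np
c=capture("side");np.save("pics/s1.npy",c,allow_pickle=True)
cv2.imwrite("pics/g3.png",cv2.resize(c["image"][160:275,205:325],(720,600-600%5-0) if 0 else (600,575),interpolation=cv2.INTER_CUBIC)[...,::-1])
E
```

```text
time: 7.9
eef_pos: [537.9, 33.4, 51.1]
eef_rot: [0.0, 0.592, 0.806, 0.0]
force: [-0.1, -0.4, -1.1]
opening: 0.732
finger_force: 66.2
```

View pics/g3.png

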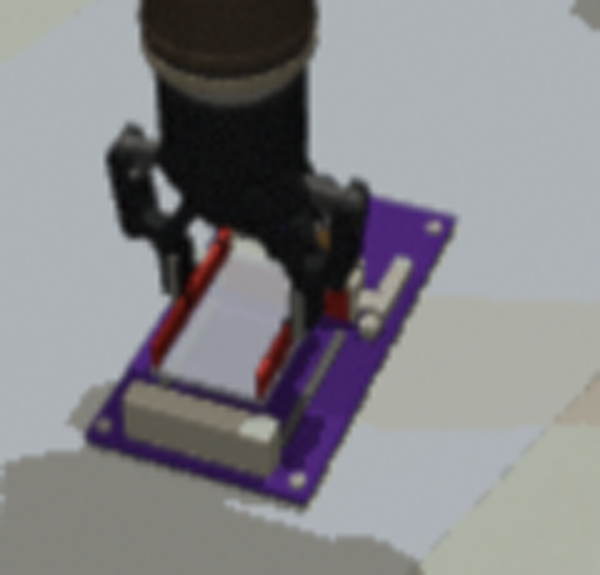

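The tray is hovering over its place: its near end corners are at about (155,367) and (262,398), and the fixed wall's top inner edge runs from (137,380) to (280,418). I compare them in the caster frame.

```bash

python3 - <<'E'
from h import *
c=load("pics/s1.npy");f=lambda p:(np.array(p,float)-2)/5+[205,160]
a=np.radians(17.3);ex=np.array([np.cos(a),np.sin(a)]);ey=np.array([-ex[1],ex[0]]);o=np.array([550.5,-11])
def cf(P): d=P[:,:2]-o;return np.c_[d@ex,d@ey].round(1)
print("tray bottom corners",cf(plane(c,f([[155,367],[262,398]]),48)).tolist())
print("tray top corners",cf(plane(c,f([[152,347],[258,375]]),71)).tolist())
print("wall top inner edge",cf(plane(c,f([[137,380],[280,418]]),42)).tolist())
print("plate corners",cf(plane(c,f([[87,440],[306,508],[455,217]]),12)).tolist())
print("screws",cf(plane(c,f([[102,426],[297,480],[434,227]]),12)).tolist())
t=load("pics/top0.npy");g=lambda p:(np.array(p,float)-2)/5+[205,140]
print("top: walltop corners",cf(plane(t,g([[120,247],[162,415],[85,255],[132,425]]),42)).tolist(),"slide",cf(plane(t,g([[330,177],[384,343]]),42)).tolist())
print("top rails in",cf(plane(t,g([[140,268],[312,215],[183,405],[360,350]]),16)).tolist(),"screws",cf(plane(t,g([[88,240],[152,457],[502,114],[573,327]]),12)).tolist())
print("knob/hub",cf(plane(t,g([[435,97]]),98)),cf(plane(t,g([[458,220]]),60)))
E
```

```text
tray bottom corners [[33.1, 90.4], [-28.6, 91.3]]
tray top corners [[29.7, 97.9], [-29.6, 97.2]]
wall top inner edge [[40.8, 97.3], [-40.5, 96.0]]
plate corners [[61.2, 121.4], [-65.8, 124.3], [-63.6, -117.5]]
screws [[58.2, 109.3], [-54.2, 108.0], [-55.0, -104.8]]
top: walltop corners [[40.2, 94.6], [-42.8, 98.4], [41.5, 111.4], [-43.1, 113.0]] slide [[42.9, -10.2], [-41.6, -10.4]]
top rails in [[34.3, 89.8], [34.4, 2.5], [-36.5, 89.1], [-36.6, 0.3]] screws [[56.5, 110.3], [-55.4, 110.6], [56.3, -102.6], [-56.3, -101.8]]
knob/hub [[ 48.8 -63.3]] [[  0.2 -59.8]]
```

```bash

python3 -m jog '[{"fingers":50,"dx":-1.5,"dy":-0.6,"dz":8,"roll":0},{"fingers":50,"dx":0,"dy":0,"dz":8,"roll":0},{"fingers":50,"dx":0,"dy":0,"dz":6,"roll":0},{"fingers":50,"dx":0,"dy":0,"dz":0,"roll":0}]'
python3 -m jog '[{"fingers":50,"dx":0,"dy":0,"dz":4,"roll":0},{"fingers":50,"dx":0,"dy":0,"dz":3,"roll":0},{"fingers":50,"dx":0,"dy":0,"dz":0,"roll":0}]'; python3 go.py 536.8 31.7 15 107.3
```

```text
time: 8.45
eef_pos: [536.8, 31.4, 27.7]
eef_rot: [-0.0, 0.592, 0.806, -0.0]
force: [-0.2, -1.1, -1.3]
opening: 0.73
finger_force: 66.2
time: 8.82
eef_pos: [537.1, 31.4, 21.1]
eef_rot: [-0.0, 0.592, 0.806, -0.0]
force: [0.1, -0.4, -1.6]
opening: 0.729
finger_force: 66.2
t 8.82 p [537.1  31.4  21.1] yaw 107.35 shift [ 0.4 -0.2  6.1] n 0.1 roll 0.01 F [ 0.1 -0.4 -1.6] op 62.2 ff 66.2
```

```bash

python3 -m jog '[{"fingers":50,"dx":0,"dy":0,"dz":1.5,"roll":0},{"fingers":50,"dx":0,"dy":0,"dz":1.5,"roll":0}]'
python3 -m jog '[{"fingers":50,"dx":0,"dy":0,"dz":1.5,"roll":0},{"fingers":50,"dx":0,"dy":0,"dz":0,"roll":0}]'
python3 -m jog '[{"fingers":50,"dx":0,"dy":0,"dz":1,"roll":0},{"fingers":50,"dx":0,"dy":0,"dz":0,"roll":0}]'
```

```text
time: 9.07
eef_pos: [537.4, 31.4, 18.3]
eef_rot: [0.0, 0.592, 0.806, 0.0]
force: [-0.3, 0.6, -1.6]
opening: 0.73
finger_force: 66.2
time: 9.32
eef_pos: [537.2, 31.4, 16.7]
eef_rot: [-0.0, 0.592, 0.806, -0.0]
force: [-0.8, 0.0, -1.5]
opening: 0.73
finger_force: 66.2
time: 9.57
eef_pos: [537.6, 31.6, 16.5]
eef_rot: [0.0, 0.592, 0.806, 0.0]
force: [-2.6, -0.1, 7.3]
opening: 0.728
finger_force: 67.3
```

```bash

python3 -m jog '[{"fingers":85,"dx":0,"dy":0,"dz":0,"roll":0},{"fingers":85,"dx":0,"dy":0,"dz":0,"roll":0},{"fingers":85,"dx":0,"dy":0,"dz":0,"roll":0},{"fingers":85,"dx":0,"dy":0,"dz":0,"roll":0},{"fingers":85,"dx":0,"dy":0,"dz":0,"roll":0}]'
python3 -m jog '[{"fingers":85,"dx":0,"dy":0,"dz":-30,"roll":0},{"fingers":85,"dx":0,"dy":0,"dz":-60,"roll":0},{"fingers":85,"dx":0,"dy":0,"dz":-60,"roll":0},{"fingers":85,"dx":0,"dy":0,"dz":-20,"roll":0},{"fingers":85,"dx":62,"dy":0,"dz":0,"roll":0},{"fingers":85,"dx":62,"dy":0,"dz":0,"roll":0},{"fingers":85,"dx":62,"dy":0,"dz":0,"roll":0},{"fingers":85,"dx":0,"dy":0,"dz":0,"roll":0}]'
python3 - <<'E'
from plant import *
import cv2,numpy as np
o=[]
for n,b in(("side",(205,165,315,275)),("top",(205,140,340,250))):
    c=capture(n);np.save(f"pics/{n}2.npy",c,allow_pickle=True);a=c["image"][b[1]:b[3],b[0]:b[2]]
    o.append(cv2.resize(a,None,fx=3.2,fy=3.2,interpolation=cv2.INTER_CUBIC))
cv2.imwrite("pics/g4.png",np.hstack(o)[...,::-1])
E
```

```text
time: 10.2
eef_pos: [537.3, 31.4, 15.8]
eef_rot: [-0.0, 0.592, 0.806, -0.0]
force: [-0.4, 0.5, 0.6]
opening: 0.999
finger_force: 0.0
time: 11.2
eef_pos: [479.2, 215.0, 186.5]
eef_rot: [-0.001, 0.589, 0.808, 0.001]
force: [1.2, -0.9, 0.1]
opening: 0.999
finger_force: 0.0
```

View pics/g4.png

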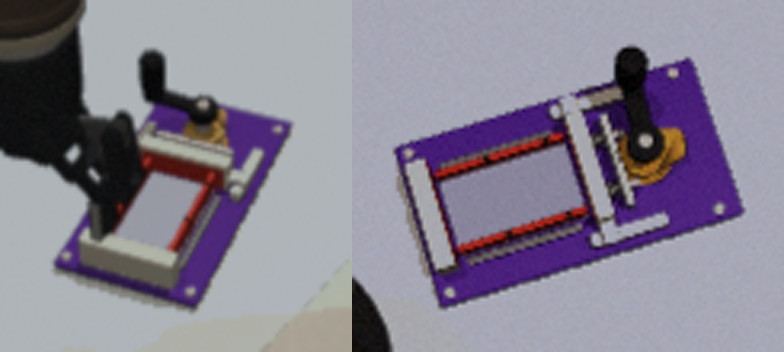

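The left half shows the tray lying between the walls. The right half shows it between the rails, with the red walls at (500,158) and (520,230) just inside them. Next I check the tray numerically and plan the approach to the knob.

```bash

python3 - <<'E'
from h import *
from fit import rect
from go import to
c=load("pics/top2.npy");m=masks(c)["red"];w=np.zeros_like(m);w[185:222,232:286]=1;w[:,:]&=True
P=cloud(c,m&w);P=P[(P[:,2]>28)];r=rect(P);a=np.radians(17.3);d=r[0]-[550.5,-11]
print(r,"z",np.percentile(P[:,2],[5,50,95]),"caster xy",d@[np.cos(a),np.sin(a)],d@[-np.sin(a),np.cos(a)])
to(616.6,-57,120)
E
```

```text
(array([535.52819824,  34.03200531]), [64.2868423461914, 100.72288513183594], np.float32(-72.549736)) z [32.28388448 35.09050442 37.58725481] caster xy -0.9031025077375858 47.44703105549283
t 11.3 p [481.5 209.4 185.7] yaw 107.47 shift [-294.7   48.9   65.9] n 4.9 roll None F [-0.  -0.2 -0.3] op 85.0 ff 0.0
```

```bash

python3 -m jog '[{"fingers":85,"dx":-49,"dy":8,"dz":0,"roll":0},{"fingers":85,"dx":-49,"dy":8,"dz":0,"roll":0},{"fingers":85,"dx":-49,"dy":8,"dz":0,"roll":0},{"fingers":70,"dx":-49,"dy":8,"dz":0,"roll":0},{"fingers":70,"dx":-49,"dy":8,"dz":20,"roll":0},{"fingers":70,"dx":-49.5,"dy":8.5,"dz":30,"roll":0},{"fingers":70,"dx":0,"dy":0,"dz":0,"roll":0},{"fingers":70,"dx":0,"dy":0,"dz":0,"roll":0}]'
python3 go.py 616.6 -57 66 107.3; python3 - <<'E'
from plant import *
import cv2
c=capture("side");cv2.imwrite("pics/g5.png",cv2.resize(c["image"][130:270,200:320],None,fx=4,fy=4,interpolation=cv2.INTER_CUBIC)[...,::-1])
E
```

```text
time: 12.3
eef_pos: [615.5, -58.7, 135.5]
eef_rot: [-0.0, 0.593, 0.805, -0.0]
force: [-0.5, 0.4, 0.9]
opening: 0.818
finger_force: 0.0
t 12.3 p [615.5 -58.7 135.5] yaw 107.23 shift [ 1.3  1.7 69.5] n 1.1 roll -0.01 F [-0.5  0.4  0.9] op 69.8 ff 0.0
```

View pics/g5.png

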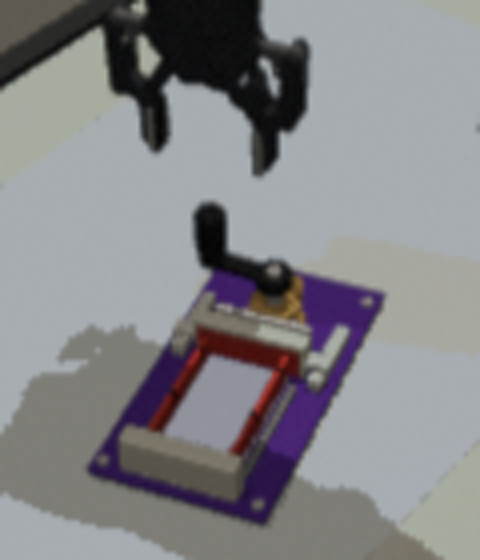

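The side view shows the knob at (210,232), centred under the open fingertips at (155,140) and (262,165). I descend and close in stages.

```bash

python3 -m jog '[{"fingers":70,"dx":1.3,"dy":1.5,"dz":30,"roll":0},{"fingers":70,"dx":0,"dy":0,"dz":25,"roll":0},{"fingers":50,"dx":0,"dy":0,"dz":14,"roll":0},{"fingers":36,"dx":0,"dy":0,"dz":0,"roll":0},{"fingers":36,"dx":0,"dy":0,"dz":0,"roll":0},{"fingers":36,"dx":0,"dy":0,"dz":0,"roll":0}]'
python3 -m jog '[{"fingers":31,"dx":0,"dy":0,"dz":0,"roll":0},{"fingers":31,"dx":0,"dy":0,"dz":0,"roll":0}]'
python3 -m jog '[{"fingers":28,"dx":0,"dy":0,"dz":0,"roll":0},{"fingers":28,"dx":0,"dy":0,"dz":0,"roll":0}]'
python3 -m jog '[{"fingers":26,"dx":0,"dy":0,"dz":0,"roll":0},{"fingers":26,"dx":0,"dy":0,"dz":0,"roll":0}]'
```

```text
time: 13.1
eef_pos: [617.6, -55.8, 67.9]
eef_rot: [0.001, 0.592, 0.806, 0.0]
force: [0.5, 0.0, -0.5]
opening: 0.419
finger_force: 0.0
time: 13.35
eef_pos: [617.1, -56.0, 67.1]
eef_rot: [0.0, 0.592, 0.806, 0.0]
force: [0.1, -0.0, -0.1]
opening: 0.358
finger_force: 0.0
time: 13.6
eef_pos: [617.0, -56.0, 66.8]
eef_rot: [-0.0, 0.592, 0.806, -0.0]
force: [-0.3, 0.2, 0.5]
opening: 0.324
finger_force: 0.0
time: 13.85
eef_pos: [616.9, -55.9, 66.8]
eef_rot: [-0.0, 0.592, 0.806, -0.0]
force: [-1.1, -0.5, -0.5]
opening: 0.306
finger_force: 0.0
```

```bash

python3 -m jog '[{"fingers":15,"dx":0,"dy":0,"dz":0,"roll":0},{"fingers":15,"dx":0,"dy":0,"dz":0,"roll":0},{"fingers":15,"dx":0,"dy":0,"dz":0,"roll":0},{"fingers":15,"dx":0,"dy":0,"dz":0,"roll":0}]'
python3 go.py 616.6 -57 66 107.3
```

```text
time: 14.35
eef_pos: [617.2, -55.9, 67.0]
eef_rot: [0.0, 0.592, 0.806, 0.0]
force: [1.3, 0.3, 3.7]
opening: 0.261
finger_force: 58.8
t 14.35 p [617.2 -55.9  67. ] yaw 107.35 shift [-0.8 -0.9  1. ] n 0.0 roll 0.01 F [1.3 0.3 3.7] op 22.3 ff 58.8
```

```bash
cat > mon.py <<'E'
import numpy as np
from plant import get_obs
a=np.radians(17.3);ex=np.array([np.cos(a),np.sin(a)]);ey=np.array([-ex[1],ex[0]])
P0=np.array([617.2,-55.9]);th0=0.07
C=P0-50*(np.cos(th0)*ex-np.sin(th0)*ey)
o=get_obs();d=np.array(o["eef_pos"][:2])-C;x,y=d@ex,d@ey;th=np.arctan2(-y,x)%(2*np.pi)
F=np.array(o["force"][:2]);f=np.array([F@ex,F@ey]);r=np.array([np.cos(th),-np.sin(th)]);t=np.array([-np.sin(th),-np.cos(th)])
print("t",round(o["time"],2),"th",th.round(3),"rad",np.hypot(x,y).round(2),"RESIST",(-f@t).round(1),"Fradial_out",(f@r).round(1),"Fz",round(o["force"][2],1),"op",round(o["opening"],3))
E
python3 mon.py; python3 -c "
import numpy as np
t=np.arange(0.07,4.2,.1);x=-50*np.sin(t);y=50*np.cos(t)
print([(round(float(a+.1),2),'dx',round(float(u),1),'dy',round(float(v),1)) for a,u,v in zip(t,np.diff(x),np.diff(y))])"
```

```text
t 14.35 th 0.071 rad 50.02 RESIST 0.0 Fradial_out 1.3 Fz 3.7 op 0.261
[(0.17, 'dx', -5.0, 'dy', -0.6), (0.27, 'dx', -4.9, 'dy', -1.1), (0.37, 'dx', -4.7, 'dy', -1.6), (0.47, 'dx', -4.6, 'dy', -2.0), (0.57, 'dx', -4.3, 'dy', -2.5), (0.67, 'dx', -4.1, 'dy', -2.9), (0.77, 'dx', -3.8, 'dy', -3.3), (0.87, 'dx', -3.4, 'dy', -3.7), (0.97, 'dx', -3.0, 'dy', -4.0), (1.07, 'dx', -2.6, 'dy', -4.3), (1.17, 'dx', -2.2, 'dy', -4.5), (1.27, 'dx', -1.7, 'dy', -4.7), (1.37, 'dx', -1.2, 'dy', -4.8), (1.47, 'dx', -0.8, 'dy', -4.9), (1.57, 'dx', -0.3, 'dy', -5.0), (1.67, 'dx', 0.2, 'dy', -5.0), (1.77, 'dx', 0.7, 'dy', -4.9), (1.87, 'dx', 1.2, 'dy', -4.8), (1.97, 'dx', 1.7, 'dy', -4.7), (2.07, 'dx', 2.2, 'dy', -4.5), (2.17, 'dx', 2.6, 'dy', -4.3), (2.27, 'dx', 3.0, 'dy', -4.0), (2.37, 'dx', 3.4, 'dy', -3.7), (2.47, 'dx', 3.8, 'dy', -3.3), (2.57, 'dx', 4.1, 'dy', -2.9), (2.67, 'dx', 4.3, 'dy', -2.5), (2.77, 'dx', 4.6, 'dy', -2.0), (2.87, 'dx', 4.7, 'dy', -1.6), (2.97, 'dx', 4.9, 'dy', -1.1), (3.07, 'dx', 5.0, 'dy', -0.6), (3.17, 'dx', 5.0, 'dy', -0.1), (3.27, 'dx', 5.0, 'dy', 0.4), (3.37, 'dx', 4.9, 'dy', 0.9), (3.47, 'dx', 4.8, 'dy', 1.4), (3.57, 'dx', 4.6, 'dy', 1.8), (3.67, 'dx', 4.4, 'dy', 2.3), (3.77, 'dx', 4.2, 'dy', 2.7), (3.87, 'dx', 3.9, 'dy', 3.1), (3.97, 'dx', 3.6, 'dy', 3.5), (4.07, 'dx', 3.2, 'dy', 3.8), (4.17, 'dx', 2.8, 'dy', 4.1)]
```

```bash

python3 -m jog '[{"fingers":15,"dx":-5,"dy":-0.6,"dz":0,"roll":0},{"fingers":15,"dx":0,"dy":0,"dz":0,"roll":0}]' >/dev/null; python3 mon.py
python3 -m jog '[{"fingers":15,"dx":-4.9,"dy":-1.1,"dz":0,"roll":0},{"fingers":15,"dx":-4.7,"dy":-1.6,"dz":0,"roll":0}]' >/dev/null; python3 mon.py
python3 -m jog '[{"fingers":15,"dx":-4.6,"dy":-2,"dz":0,"roll":0},{"fingers":15,"dx":0,"dy":0,"dz":0,"roll":0}]' >/dev/null; python3 mon.py
```

```text
t 14.6 th 0.184 rad 49.96 RESIST 0.5 Fradial_out 0.9 Fz 4.4 op 0.264
t 14.85 th 0.377 rad 49.91 RESIST 1.5 Fradial_out -0.1 Fz 6.3 op 0.265
t 15.1 th 0.496 rad 49.89 RESIST -0.1 Fradial_out -1.0 Fz 6.3 op 0.263
```

```bash

python3 -m jog '[{"fingers":15,"dx":-4.3,"dy":-2.5,"dz":-0.3,"roll":0},{"fingers":15,"dx":-4.1,"dy":-2.9,"dz":-0.3,"roll":0}]' >/dev/null; python3 mon.py
python3 -m jog '[{"fingers":15,"dx":-3.8,"dy":-3.3,"dz":0,"roll":0},{"fingers":15,"dx":-3.4,"dy":-3.7,"dz":0,"roll":0}]' >/dev/null; python3 mon.py
python3 -m jog '[{"fingers":15,"dx":-3,"dy":-4,"dz":0,"roll":0},{"fingers":15,"dx":0,"dy":0,"dz":0,"roll":0}]' >/dev/null; python3 mon.py
```

```text
t 15.35 th 0.687 rad 49.64 RESIST 0.9 Fradial_out -0.6 Fz 0.7 op 0.262
t 15.6 th 0.887 rad 49.61 RESIST 1.5 Fradial_out -1.1 Fz -1.2 op 0.261
t 15.85 th 0.997 rad 49.61 RESIST -1.9 Fradial_out -2.1 Fz -1.2 op 0.265
```

```bash

python3 -m jog '[{"fingers":15,"dx":-2.2,"dy":-4.4,"dz":0,"roll":0},{"fingers":15,"dx":0,"dy":0,"dz":0,"roll":0}]' >/dev/null; python3 mon.py
python3 -m jog '[{"fingers":15,"dx":-2.2,"dy":-4.5,"dz":0,"roll":0},{"fingers":15,"dx":0,"dy":0,"dz":0,"roll":0}]' >/dev/null; python3 mon.py
python3 -m jog '[{"fingers":15,"dx":-1.6,"dy":-4.7,"dz":0,"roll":0},{"fingers":15,"dx":0,"dy":0,"dz":0,"roll":0}]' >/dev/null; python3 mon.py
```

```text
t 16.1 th 1.088 rad 49.41 RESIST -0.1 Fradial_out -1.1 Fz -3.7 op 0.269
t 16.35 th 1.19 rad 49.46 RESIST 0.0 Fradial_out -2.3 Fz -6.0 op 0.268
t 16.6 th 1.29 rad 49.37 RESIST -1.3 Fradial_out -0.4 Fz -6.8 op 0.262
```

```bash

python3 -m jog '[{"fingers":15,"dx":-1,"dy":-4.8,"dz":0.3,"roll":0},{"fingers":15,"dx":0,"dy":0,"dz":0,"roll":0}]' >/dev/null; python3 mon.py
python3 -m jog '[{"fingers":15,"dx":-0.7,"dy":-4.9,"dz":0,"roll":0},{"fingers":15,"dx":0,"dy":0,"dz":0,"roll":0}]' >/dev/null; python3 mon.py
python3 -m jog '[{"fingers":15,"dx":-0.2,"dy":-5,"dz":0,"roll":0},{"fingers":15,"dx":0,"dy":0,"dz":0,"roll":0}]' >/dev/null; python3 mon.py
```

```text
t 16.85 th 1.383 rad 49.33 RESIST 0.5 Fradial_out -1.7 Fz -5.4 op 0.264
t 17.1 th 1.485 rad 49.28 RESIST -0.2 Fradial_out -1.1 Fz -4.7 op 0.263
t 17.35 th 1.586 rad 49.26 RESIST 0.6 Fradial_out -0.9 Fz -5.0 op 0.265
```

```bash

python3 -m jog '[{"fingers":15,"dx":0.4,"dy":-5,"dz":0.2,"roll":0},{"fingers":15,"dx":0,"dy":0,"dz":0,"roll":0}]' >/dev/null; python3 mon.py
python3 -m jog '[{"fingers":15,"dx":0.9,"dy":-4.9,"dz":0,"roll":0},{"fingers":15,"dx":0,"dy":0,"dz":0,"roll":0}]' >/dev/null; python3 mon.py
python3 -m jog '[{"fingers":15,"dx":1.3,"dy":-4.8,"dz":0,"roll":0},{"fingers":15,"dx":0,"dy":0,"dz":0,"roll":0}]' >/dev/null; python3 mon.py
```

```text
t 17.6 th 1.685 rad 49.25 RESIST -0.4 Fradial_out -1.2 Fz -2.8 op 0.266
t 17.85 th 1.786 rad 49.17 RESIST -0.6 Fradial_out -0.3 Fz -1.7 op 0.259
t 18.1 th 1.889 rad 49.13 RESIST -0.3 Fradial_out -0.6 Fz -0.8 op 0.261
```

```bash

python3 -m jog '[{"fingers":15,"dx":1.7,"dy":-4.7,"dz":0,"roll":0},{"fingers":15,"dx":0,"dy":0,"dz":0,"roll":0}]' >/dev/null; python3 mon.py
python3 -m jog '[{"fingers":15,"dx":2.2,"dy":-4.5,"dz":0,"roll":0},{"fingers":15,"dx":0,"dy":0,"dz":0,"roll":0}]' >/dev/null; python3 mon.py
python3 -m jog '[{"fingers":15,"dx":2.6,"dy":-4.3,"dz":0,"roll":0},{"fingers":15,"dx":0,"dy":0,"dz":0,"roll":0}]' >/dev/null; python3 mon.py
```

```text
t 18.35 th 1.98 rad 49.13 RESIST 1.9 Fradial_out -0.1 Fz -3.0 op 0.264
t 18.6 th 2.071 rad 49.17 RESIST 5.0 Fradial_out 0.5 Fz -4.3 op 0.262
t 18.85 th 2.173 rad 49.28 RESIST 5.1 Fradial_out -0.8 Fz -5.0 op 0.26
```

```bash

python3 -m jog '[{"fingers":15,"dx":3,"dy":-4,"dz":0.2,"roll":0},{"fingers":15,"dx":0,"dy":0,"dz":0,"roll":0}]' >/dev/null; python3 mon.py
python3 -m jog '[{"fingers":15,"dx":3.4,"dy":-3.7,"dz":0,"roll":0},{"fingers":15,"dx":0,"dy":0,"dz":0,"roll":0}]' >/dev/null; python3 mon.py
python3 -m jog '[{"fingers":15,"dx":3.8,"dy":-3.3,"dz":0,"roll":0},{"fingers":15,"dx":0,"dy":0,"dz":0,"roll":0}]' >/dev/null; python3 mon.py
```

```text
t 19.1 th 2.268 rad 49.34 RESIST 5.4 Fradial_out -0.7 Fz -3.0 op 0.262
t 19.35 th 2.371 rad 49.43 RESIST 5.6 Fradial_out -1.2 Fz -2.9 op 0.262
t 19.6 th 2.468 rad 49.55 RESIST 5.8 Fradial_out -0.8 Fz -3.2 op 0.265
```

```bash

python3 -m jog '[{"fingers":15,"dx":4.1,"dy":-2.9,"dz":0,"roll":0},{"fingers":15,"dx":0,"dy":0,"dz":0,"roll":0}]' >/dev/null; python3 mon.py
python3 -m jog '[{"fingers":15,"dx":4.3,"dy":-2.4,"dz":0,"roll":0},{"fingers":15,"dx":0,"dy":0,"dz":0,"roll":0}]' >/dev/null; python3 mon.py
python3 -m jog '[{"fingers":15,"dx":2.3,"dy":-0.9,"dz":0,"roll":0},{"fingers":15,"dx":0,"dy":0,"dz":0,"roll":0}]' >/dev/null; python3 mon.py
```

```text
t 19.85 th 2.562 rad 49.64 RESIST 6.7 Fradial_out -1.5 Fz -3.8 op 0.259
t 20.1 th 2.658 rad 49.72 RESIST 7.5 Fradial_out -3.0 Fz -4.7 op 0.266
t 20.35 th 2.703 rad 49.71 RESIST 7.5 Fradial_out -1.4 Fz -3.4 op 0.264
```

```bash

python3 -m jog '[{"fingers":15,"dx":2.3,"dy":-0.9,"dz":0.2,"roll":0},{"fingers":15,"dx":0,"dy":0,"dz":0,"roll":0}]' >/dev/null; python3 mon.py
python3 -m jog '[{"fingers":15,"dx":2.4,"dy":-0.8,"dz":0,"roll":0},{"fingers":15,"dx":0,"dy":0,"dz":0,"roll":0}]' >/dev/null; python3 mon.py
python3 -m jog '[{"fingers":15,"dx":2.4,"dy":-0.7,"dz":0,"roll":0},{"fingers":15,"dx":0,"dy":0,"dz":0,"roll":0}]' >/dev/null; python3 mon.py
python3 -m jog '[{"fingers":15,"dx":2.4,"dy":-0.5,"dz":0,"roll":0},{"fingers":15,"dx":0,"dy":0,"dz":0,"roll":0}]' >/dev/null; python3 mon.py
```

```text
t 20.6 th 2.751 rad 49.67 RESIST 6.1 Fradial_out -1.0 Fz -1.0 op 0.262
t 20.85 th 2.803 rad 49.65 RESIST 6.1 Fradial_out -0.3 Fz -1.1 op 0.262
t 21.1 th 2.857 rad 49.74 RESIST 5.6 Fradial_out -1.1 Fz -0.6 op 0.264
t 21.35 th 2.91 rad 49.76 RESIST 4.8 Fradial_out -0.8 Fz 0.3 op 0.265
```

```bash

python3 -m jog '[{"fingers":15,"dx":2.4,"dy":-0.5,"dz":0,"roll":0},{"fingers":15,"dx":0,"dy":0,"dz":0,"roll":0}]' >/dev/null; python3 mon.py
python3 -m jog '[{"fingers":15,"dx":2.4,"dy":-0.3,"dz":0,"roll":0},{"fingers":15,"dx":0,"dy":0,"dz":0,"roll":0}]' >/dev/null; python3 mon.py
python3 -m jog '[{"fingers":15,"dx":2.5,"dy":-0.2,"dz":0,"roll":0},{"fingers":15,"dx":0,"dy":0,"dz":0,"roll":0}]' >/dev/null; python3 mon.py
```

```text
t 21.6 th 2.966 rad 49.77 RESIST 3.6 Fradial_out 0.1 Fz 2.0 op 0.263
t 21.85 th 3.029 rad 49.72 RESIST 3.3 Fradial_out -0.4 Fz 4.0 op 0.261
t 22.1 th 3.095 rad 49.74 RESIST 2.7 Fradial_out 0.2 Fz 6.8 op 0.261
```

```bash

python3 -m jog '[{"fingers":15,"dx":2,"dy":-0.1,"dz":-0.3,"roll":0},{"fingers":15,"dx":0,"dy":0,"dz":0,"roll":0}]' >/dev/null; python3 mon.py
python3 -m jog '[{"fingers":15,"dx":2,"dy":0,"dz":-0.2,"roll":0},{"fingers":15,"dx":0,"dy":0,"dz":0,"roll":0}]' >/dev/null; python3 mon.py
python3 -m jog '[{"fingers":15,"dx":0,"dy":0,"dz":0,"roll":0},{"fingers":15,"dx":0,"dy":0,"dz":0,"roll":0}]' >/dev/null; python3 mon.py
```

```text
t 22.35 th 3.142 rad 49.76 RESIST 1.0 Fradial_out 1.1 Fz 3.9 op 0.264
t 22.6 th 3.182 rad 49.84 RESIST -0.0 Fradial_out -0.3 Fz 3.2 op 0.259
t 22.85 th 3.179 rad 49.85 RESIST 0.2 Fradial_out 0.5 Fz 3.4 op 0.264
```

```bash

python3 -m jog '[{"fingers":15,"dx":2.5,"dy":0.1,"dz":0,"roll":0},{"fingers":15,"dx":0,"dy":0,"dz":0,"roll":0}]' >/dev/null; python3 mon.py
python3 -m jog '[{"fingers":15,"dx":2.5,"dy":0.2,"dz":0,"roll":0},{"fingers":15,"dx":0,"dy":0,"dz":0,"roll":0}]' >/dev/null; python3 mon.py
python3 -m jog '[{"fingers":15,"dx":0,"dy":0,"dz":0,"roll":0}]' >/dev/null; python3 mon.py
```

```text
t 23.1 th 3.225 rad 49.9 RESIST 0.5 Fradial_out 1.3 Fz 2.2 op 0.26
t 23.35 th 3.279 rad 49.96 RESIST 0.8 Fradial_out 0.0 Fz 2.1 op 0.266
t 23.48 th 3.281 rad 49.96 RESIST 0.7 Fradial_out -0.4 Fz 2.4 op 0.263
```

```bash

python3 -m jog '[{"fingers":30,"dx":0,"dy":0,"dz":0,"roll":0},{"fingers":40,"dx":0,"dy":0,"dz":0,"roll":0},{"fingers":60,"dx":0,"dy":0,"dz":0,"roll":0},{"fingers":70,"dx":0,"dy":0,"dz":0,"roll":0}]'; python3 mon.py
python3 -m jog '[{"fingers":70,"dx":0,"dy":0,"dz":-30,"roll":0},{"fingers":70,"dx":0,"dy":0,"dz":-60,"roll":0},{"fingers":70,"dx":0,"dy":0,"dz":-40,"roll":0},{"fingers":70,"dx":0,"dy":-60,"dz":0,"roll":0},{"fingers":70,"dx":0,"dy":-60,"dz":0,"roll":0},{"fingers":70,"dx":0,"dy":-30,"dz":0,"roll":0},{"fingers":70,"dx":-60,"dy":0,"dz":0,"roll":0},{"fingers":70,"dx":-60,"dy":0,"dz":0,"roll":0}]'
python3 -m jog '[{"fingers":70,"dx":-60,"dy":0,"dz":0,"roll":0},{"fingers":70,"dx":-60,"dy":0,"dz":0,"roll":0},{"fingers":70,"dx":0,"dy":0,"dz":0,"roll":0}]'
python3 - <<'E'
from plant import *
import cv2,numpy as np
o=[]
for n,b in(("side",(205,165,315,275)),("top",(205,140,340,250))):
    c=capture(n);np.save(f"pics/{n}3.npy",c,allow_pickle=True);a=c["image"][b[1]:b[3],b[0]:b[2]]
    o.append(cv2.resize(a,None,fx=3.2,fy=3.2,interpolation=cv2.INTER_CUBIC))
cv2.imwrite("pics/g6.png",np.hstack(o)[...,::-1])
E
```

```text
time: 23.98
eef_pos: [519.3, -75.8, 67.0]
eef_rot: [-0.0, 0.592, 0.806, -0.0]
force: [0.5, 0.1, 0.2]
opening: 0.814
finger_force: 0.0
t 23.98 th 3.274 rad 49.95 RESIST -0.0 Fradial_out -0.5 Fz 0.2 op 0.814
time: 24.98
eef_pos: [412.0, -236.7, 197.7]
eef_rot: [0.001, 0.592, 0.806, -0.0]
force: [0.7, 0.5, 0.4]
opening: 0.818
finger_force: 0.0
time: 25.35
eef_pos: [447.5, -354.6, 196.0]
eef_rot: [0.0, 0.595, 0.804, -0.0]
force: [-0.5, 2.0, -0.2]
opening: 0.821
finger_force: 0.0
```

View pics/g6.png

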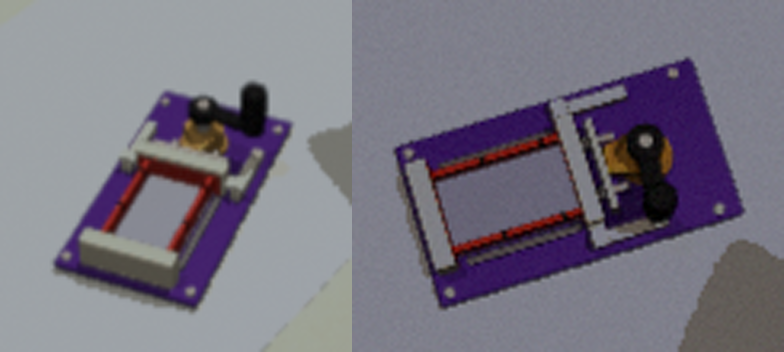

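The tray is clamped between the walls, and the knob is at (660,203) in the right half, near the shaft's −x side. I check where the knob settled after release.

```bash

python3 -m jog '[{"fingers":70,"dx":0,"dy":0,"dz":0,"roll":0},{"fingers":70,"dx":0,"dy":0,"dz":0,"roll":0},{"fingers":70,"dx":0,"dy":0,"dz":0,"roll":0},{"fingers":70,"dx":0,"dy":0,"dz":0,"roll":0},{"fingers":70,"dx":0,"dy":0,"dz":0,"roll":0},{"fingers":70,"dx":0,"dy":0,"dz":0,"roll":0},{"fingers":70,"dx":0,"dy":0,"dz":0,"roll":0},{"fingers":70,"dx":0,"dy":0,"dz":0,"roll":0}]' >/dev/null
python3 - <<'E'
from plant import *
from h import *
a=np.radians(17.3);ex=np.array([np.cos(a),np.sin(a)]);ey=np.array([-ex[1],ex[0]])
for n,c in(("top2",load("pics/top2.npy")),("top3",load("pics/top3.npy")),("now",capture("top"))):
    w=np.zeros(c["z_map"].shape,bool);w[140:235,260:330]=1
    P=cloud(c,masks(c)["black"]&w);P=P[P[:,2]>88];k=(P[:,:2].min(0)+P[:,:2].max(0))/2;k2=P[:,:2].mean(0);d=k2-[568.4,-67.9]
    print(n,k.round(1),k2.round(1),len(P),"angle",np.arctan2(-(d@ey),d@ex)%6.283)
    m=masks(c)["red"];w[:]=0;w[185:222,232:286]=1;Q=cloud(c,m&w);Q=Q[Q[:,2]>28];print("tray ey mean",((Q[:,:2].mean(0)-[550.5,-11])@ey).round(2),"z",np.median(Q[:,2]).round(1))
E
```

```text
top2 [615.1 -56.7] [614.4 -57.3] 81 angle 0.07597690590301462
tray ey mean 50.56 z 35.1
top3 [517.9 -76.9] [517.2 -76.7] 92 angle 3.2734452145754886
tray ey mean 51.68 z 35.1
now [518.3 -76.8] [517.4 -76.8] 89 angle 3.2705106851488726
tray ey mean 51.51 z 35.0
```

```bash
python3 -c "
from plant import *
print(finish_job())"
```

```text
the job is handed in; nothing more can be done
None
```

The tray lies flat between the end walls and the crank rests where its push-back had faded out, at about 3.27 rad, where it stayed put for about 2.5 s after release; the job is handed in with no verdict returned, and the 40 N clamp force was not measured directly.

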